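# Close up a specimen trolley and hold its drawbar off the hitch ball

## Robot

A 7-joint arm with a two-finger parallel gripper is mounted at the origin on a cart in front of the work surface, level with it; the furniture and walls round the work are solid. World frame = base frame: x ahead of the robot, y to its left, z up, the work surface at z = 0. Lengths are in m, angles in degrees, forces in N, time in s.
With the tool pointing down it reaches from about 0.425 to 0.875 m from the base axis. Payload 4.7 kg.
Tool frame: the origin (TCP) lies at the very end of the fingers, on their centre line; the grasp point (between the pads) lies env.grip_point_offset behind it (env.grip_point_offset is the distance from the TCP to the grasp point, in m); z points along the fingers, y is the direction in which the jaws open and shut (so a half turn about z gives the same grasp; the last joint's range is limited). The gripper opens to 87 mm and grips with 3 to 60 N. Pads are 19 mm wide; open, the fingers measure 117 mm over their backs; the gripper's body (75 mm by 190 mm) begins 51 mm behind the grasp point.
Start: joints at [76.839, 18.392, -4.016, 83.108, 1.295, 78.541, -3.26], TCP at [0.157, -0.631, 0.223] pointing down, gripper open.
Joint ranges: [-163.93, 163.93], [-17.29, 119.83], [-79.2, 71.16], [3.27, 140.29], [-89.18, 269.18], [5.43, 117.66], [-154.24, 154.24]. Speed limits (degrees/s): [147.25, 147.25, 180, 180, 180, 180, 180].

## Interface

Orientations are given as [roll, pitch, yaw] about the fixed x, y, z axes, in that order (R = Rz(yaw) Ry(pitch) Rx(roll)).
In Python, from cell import env gives the robot as it stands.
- The arm moves only by the tool send_rows, never from a script. Its argument "plan" is a list of rows, each a list of 7 numbers: the finger opening in mm, from 0 to 87, then the shift along the tool's x, y, z in mm, then the turn, a rotation vector about the tool's x, y, z in rad. A call has 1 to 12 rows; each row shifts and turns the commanded pose from where the row before left it, along the tool's axes as they then stand; what a row does not reach is not made up. A row lasts 1/10 s, in which the tool goes at most 50 mm and 8.59 degrees, less where a joint would pass 70% of its speed; a pose out of reach is approached as far as the arm can. A call is refused whole if a number of a shift passes 50 or a number of a turn 0.15, either way. A call with a gripper value outside its range is refused whole. The fingers move at their own pace and stop on an object; "grip_force" is the grip in N (left out, the last holds). Time passes only in rows, so rows that do not move let the fingers close. It gives the time, the measured TCP pose, the force and the opening at its end, in the units of the state.
- env.get_obs(): the state, without advancing time (a new reading comes with each control period).
- env.read_camera(name): name is "scene" or "top" or "wrist"; returns the picture (480x640x3 uint8, red, green, blue); there is no depth.
- env.get_calibration(name): a dict with "fx", "fy", "cx", "cy" (pixels), "k1" (the pictures are not rectified: a ray, as slopes to the right and down, at radius r is drawn at 1 + k1 r^2 times it, then the intrinsics apply), "extrinsics" (4x4, takes a point from camera to world coordinates). Camera axes: x right, y down, z forward; pixel columns grow to the right and rows downward; lengths in m; the calibration is good to about 2 mm. A picture is of the moment at which its call begins: read the wrist's pose just before it. get_calibration takes no time and is no camera call; for the wrist camera it gives the pose at the moment of the call.
- env.sign_off(): hands the job in, once; it reports no verdict.
Trained networks look in the newest picture that a camera, given by its name, has taken for a name from the list of things; names that differ only in an ending like _2 or _b are one class to them, and where a whole thing is asked for, a point or a joint stands for the part that bears it (a point fixed in the world has none). Each returns a list of dicts, best first, with "confidence" (0 to 1); they miss things now and then, are a little off and sometimes report something else, mostly with a low value. They report only what shows in the picture. A call takes as long as a camera call.
- env.regions_of(camera, query): "region" (480x640 bool, what is visible of it) and "rect" ([left, top, right, bottom] in pixels, round what is visible of it).
The state is a dict: "time_s": time; "qpos": joint angles; "joint_velocities": joint speeds; "effort": joint torques, N m; "tool_pos": TCP position; "tool_rot": TCP orientation; "force": force on the tool from outside, world axes, zero at the start; "wrist_torque": the same for the moment, N m; "grip_width": finger opening in m.
Only numpy, scipy, OpenCV 4.12 (cv2) and the standard library are available. Lean on these libraries where they do the work, as an engineer would, in place of code of your own. Each camera call takes 0.05 s, during which the arm holds its last target. There are 200 camera calls.

## Task

The little specimen trolley is loaded and about to be wheeled off its dock: first shut the blue lid of its box all the way, so that it lies flat on the rim. Then free the yellow drawbar: pull the red latch handle sideways against its spring, towards the robot's side of the dock, by a good 15 mm, and with it pulled lift the drawbar off the steel hitch ball until the coupler is about 6 cm above where it sat. Finish while still holding it up there, still and without letting go, and leave the other things on the bench where they are.

Things in the scene. Friction and masses are not known exactly. Their poses are not given: they have to be found in the camera images.
- dock: fixed grey docking plate, 140 x 400 x 10 mm. Origin: centre of its underside, on the bench. x points across the dock, away from the robot (within 0.25 rad of world x); y along the trolley, from hitch ball (y = -130 mm; 44 mm ball, top 97 mm above bench) to the white specimen box (centre y = +130 mm; 116 mm in x, 150 mm in y, rim 138 mm above bench); z up
- lid (a joint): angle of the blue hinged lid (120 mm from hinge to free edge, 156 mm wide, 7 mm thick): 0 = shut flat on the rim, positive = open; starts at 0.65 to 1.05 rad. Stiff hinge, about 0.14 N m: it stays where it is left; a push of 2 or 3 N near the free edge moves it down
- lid_hinge (a point): point on the lid's hinge line, on the side of the box away from the robot, middle of the lid's width, level with the lid's upper face when shut (145 mm above the bench)
- lid_edge (a point): middle of the lid's free edge, on its upper (outer) face, 120 mm from point lid_hinge; moves with the lid. Axes as the lid's: x from the free edge to the hinge, z out of the upper face. A small finger lip sticks out 9 mm past it
- drawbar (a joint): angle of the yellow drawbar about its pivot: 0 = level, seated on the ball; positive = coupler end raised; stop at 0.75. The coupler is 165 mm from the pivot, so 0.37 rad lifts it 60 mm. Drawbar and coupler weigh about 0.5 kg and fall back if let go. It cannot rise (play about 2 mm) until the latch is pulled about 7 mm
- drawbar_hinge (a point): centre of the drawbar's pivot, 85 mm above the bench; the pivot's axis is the dock's x axis
- coupler: yellow drawbar (22 mm wide bar) with the coupler housing (54 x 62 mm) at its end that covers the ball; the latch rides on top of it. Origin at the pivot; at drawbar angle 0 its axes are the dock's, the drawbar runs along its -y
- latch (a joint): travel of the sprung latch, in m: 0 = locked (a foot under the ball), grows as the handle is pulled along the dock's -x axis, towards the robot; stop at 0.020. The spring pulls back with 4 N at 0 and 8 N at the stop; let go, it shuts
- latch_handle (a point): centre of the red upright handle on the coupler, at a height to grip it; moves with latch and drawbar; 143 mm above the bench at first. Handle 12 mm thick along the dock's x, 24 mm wide along its y; bead 16 x 28 mm on top, ending 21 mm above this point. Flat steel slider 28 mm below it; spring barrel on the +x side, top 24 mm below it. Else free on both sides
- red_reagent: bystander: small white dropper bottle with red cap, 30 x 30 x 85 mm, standing; origin at its underside
- air_stone: bystander: blue air stone, 25 x 58 x 25 mm, lying
- marker: bystander: white marker with black cap, 18 x 135 x 18 mm, lying
- petri: bystander: lidded petri dish, 91 mm across, 16 mm high
- ph_pen: bystander: yellow pocket pH meter, 30 x 149 x 20 mm, lying

How it is judged (in metres and radians):
On the way, in this order (a step that is already met when the one before it is completed fails the run):
1. the lid is shut (within 0.06 rad) while the drawbar is still seated and the latch locked (value of joint lid below 0.06 rad and value of joint drawbar below 0.03 rad and value of joint latch below 0.006 m), for 0.2 s.
2. the latch is pulled at least 12 mm with the drawbar still down (value of joint latch above 0.012 m and value of joint drawbar below 0.05 rad), for 0.1 s.
3. the drawbar is lifted clear of the ball (value of joint drawbar above 0.25 rad), for 0.2 s.
At the end, for the whole second after the job is handed in: The lid is shut within 0.06 rad; the drawbar is held up by the gripper's fingers (over 1 N on the coupler or its latch), at 0.25 to 0.60 rad (about 41 to 93 mm of lift), not moving (under 0.1 rad/s) (value of joint drawbar between 0.25 and 0.6 rad and velocity of joint drawbar between -0.1 and 0.1 rad/s and contact force between the fingers and coupler above 1 N and value of joint lid below 0.06 rad); the arm keeps its last pose, push and grip.
It fails at once if a bystander is moved more than 30 mm (distance of any of red_reagent, air_stone, marker, petri, ph_pen from where it was at the start of the episode above 0.03 m).
It also fails if it takes over 46 s, if anything falls off the work surface, if the arm or the gripper's body presses on something with over 40 N, if the wrist force passes 120 N, or if a joint passes its speed limit or range.

## Working session

There is one attempt and no reset: what is moved stays moved. The work goes in short steps, Python scripts to look and compute and a tool call to move; the robot and the scene stay as the last step left them, time stands still between calls to the robot, and variables do not carry over. Pictures are saved under pics/ and viewed, about 8 in all and at most 12, crops included, and the job is handed in when it is done.

Besides the shell and the picture viewer there is one more tool, called as name([rows], argument=value, ...), one row to a line, values as JSON. send_rows: Moves the arm, as the interface text tells. Its arguments: {"type":"object","properties":{"plan":{"type":"array"},"grip_force":{"type":"number"}},"required":["plan"]}

```bash
ls; mkdir -p pics; python3 - <<'E'
from cell import env
import cv2,numpy as np
o=env.get_obs(); print({k:np.round(v,3).tolist() for k,v in o.items()}, env.grip_point_offset)
ims=[]
for n in ["scene","top"]:
    im=env.read_camera(n); cv2.imwrite(f"pics/{n}0.png",im[...,::-1])
    c=env.get_calibration(n); print(n,{k:np.round(v,4).tolist() for k,v in c.items()})
    for q in ["dock","lid","coupler","latch_handle","red_reagent","air_stone","marker","petri","ph_pen"]:
        print(q,[(round(float(r["confidence"]),2),np.round(r["rect"]).tolist(),np.round(np.argwhere(r["region"]).mean(0)[::-1]).tolist()) for r in env.regions_of(n,q)[:2]])
E
```

```text
pics
{'time_s': 0.0, 'qpos': [76.84, 18.439, -4.016, 83.175, 1.294, 78.544, -3.259], 'joint_velocities': [-0.02, -0.085, -0.041, 0.028, 0.059, -0.035, -0.033], 'effort': [0.001, -49.129, -0.403, -31.253, -0.064, 0.044, 0.0], 'tool_pos': [0.157, -0.63, 0.221], 'tool_rot': [-179.888, 0.005, 13.971], 'force': [0.224, 0.334, 0.591], 'wrist_torque': [0.036, -0.006, 0.018], 'grip_width': 0.087} 0.0187
scene {'fx': 470.1873, 'fy': 470.1873, 'cx': 320.427, 'cy': 238.733, 'k1': 0.0281, 'extrinsics': [[-0.6993, -0.4087, 0.5865, -0.2071], [-0.7148, 0.3918, -0.5793, 0.7414], [0.0069, -0.8243, -0.5661, 0.8088], [0.0, 0.0, 0.0, 1.0]]}
dock [(0.69, [228.0, 194.0, 360.0, 320.0], [285.0, 262.0])]
lid [(0.85, [231.0, 207.0, 289.0, 257.0], [257.0, 232.0]), (0.22, [299.0, 198.0, 341.0, 244.0], [322.0, 222.0])]
coupler []
latch_handle [(0.85, [322.0, 198.0, 341.0, 239.0], [331.0, 214.0]), (0.39, [399.0, 253.0, 432.0, 273.0], [411.0, 260.0])]
red_reagent [(0.75, [184.0, 311.0, 197.0, 342.0], [190.0, 327.0])]
air_stone [(0.56, [201.0, 358.0, 223.0, 380.0], [214.0, 366.0])]
marker [(0.44, [399.0, 250.0, 426
[... 517 characters left out ...]
97.0, 276.0, 228.0], [245.0, 213.0])]
coupler [(0.83, [279.0, 189.0, 366.0, 229.0], [329.0, 215.0]), (0.17, [218.0, 196.0, 274.0, 232.0], [244.0, 213.0])]
latch_handle [(0.74, [341.0, 201.0, 358.0, 228.0], [349.0, 215.0]), (0.42, [282.0, 188.0, 360.0, 231.0], [330.0, 215.0])]
red_reagent [(0.69, [166.0, 223.0, 182.0, 237.0], [172.0, 228.0]), (0.26, [217.0, 196.0, 276.0, 232.0], [244.0, 213.0])]
air_stone [(0.72, [155.0, 264.0, 174.0, 277.0], [164.0, 269.0])]
marker [(0.6, [361.0, 296.0, 407.0, 304.0], [386.0, 299.0])]
petri [(0.87, [437.0, 273.0, 470.0, 305.0], [452.0, 289.0])]
ph_pen [(0.81, [211.0, 291.0, 265.0, 305.0], [233.0, 300.0]), (0.31, [280.0, 187.0, 364.0, 226.0], [329.0, 215.0])]
```

```bash
python3 - <<'E'
import cv2,numpy as np
a=cv2.imread("pics/top0.png")[170:290,190:390]; b=cv2.imread("pics/scene0.png")[170:340,200:400]
cv2.imwrite("pics/top_c.png",cv2.resize(a,None,fx=4,fy=4,interpolation=cv2.INTER_CUBIC))
cv2.imwrite("pics/scene_c.png",cv2.resize(b,None,fx=3.5,fy=3.5,interpolation=cv2.INTER_CUBIC))
E
```

```text
(no output)
```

View pics/top_c.png

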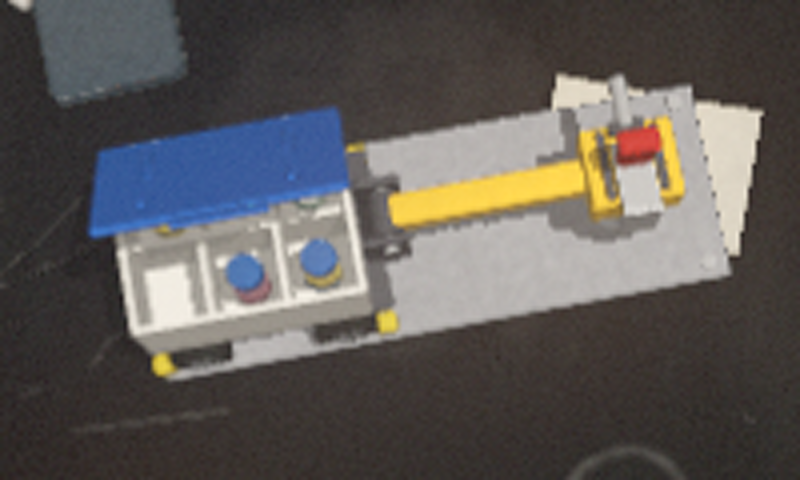

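View pics/scene_c.png

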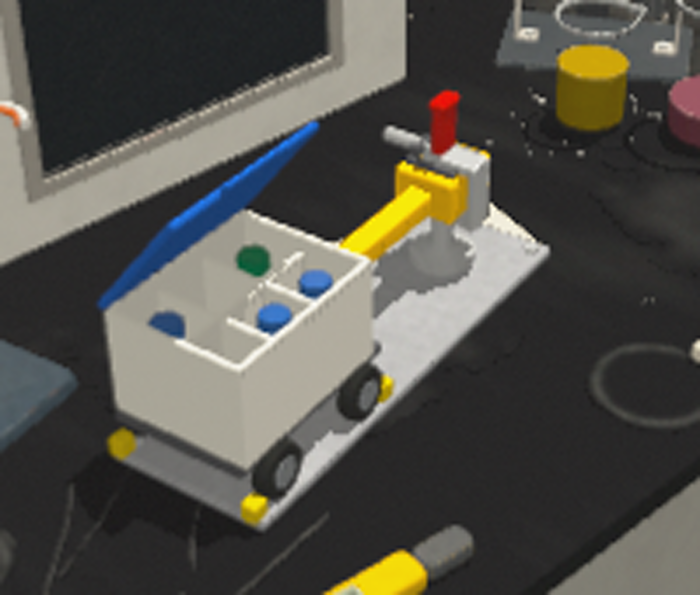

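```bash
cat > h.py <<'E'
import numpy as np,cv2
from scipy.spatial.transform import Rotation as R
def proj(c,P):
    T=np.linalg.inv(np.array(c["extrinsics"]));P=np.atleast_2d(P)
    q=P@T[:3,:3].T+T[:3,3]; s=q[:,:2]/q[:,2:]; r2=(s**2).sum(1,keepdims=True)
    return s*(1+c["k1"]*r2)*[c["fx"],c["fy"]]+[c["cx"],c["cy"]]
def d2w(p,P):
    c,s=np.cos(p[2]),np.sin(p[2]);P=np.atleast_2d(P)
    return P@np.array([[c,-s,0],[s,c,0],[0,0,1]]).T+[p[0],p[1],0]
def lidpt(a,y,d=.12,hx=.06):  # point on upper face
    return [hx-d*np.cos(a),.13+y,.145+d*np.sin(a)]
E
cat > fit.py <<'E'
from cell import env
from h import *
from scipy.optimize import least_squares
ct,cs=env.get_calibration("top"),env.get_calibration("scene")
T=[((70,-200,10),(690,87)),((-70,-200,10),(730,272)),((-70,200,10),(175,380)),((-58,205,138),(133,335)),((-58,55,138),(370,293))]
S=[((-70,200,10),(262,528)),((-70,-200,10),(548,248)),((-58,205,138),(240,370)),((-58,55,138),(373,262)),((58,205,138),(105,310))]
def t(q): return np.array(q)/4+[190,170]
def s(q): return np.array(q)/3.5+[200,170]
def res(p):
    r=[]
    r.append(proj(ct,d2w(p,np.array([a for a,_ in T])/1000))-[t(b) for _,b in T])
    r.append(proj(cs,d2w(p,np.array([a for a,_ in S])/1000))-[s(b) for _,b in S])
    L=d2w(p,[lidpt(p[3],.078),lidpt(p[3],-.078)])
    r.append(proj(ct,L)-[t((90,237)),t((350,187))])
    r.append(proj(cs,L[1:])-[s((317,124))])
    return np.vstack(r)
f=least_squares(lambda p:res(p).ravel(),[.6,0,-.1,.85],loss="soft_l1"); p=f.x
print(p.round(4)); print(res(p).round(1).tolist())
h=d2w(p,[0,-.13,.143])[0]
print("handle",h, proj(ct,h),proj(cs,h)); print("lid edge",d2w(p,lidpt(p[3],0)),"hinge",d2w(p,[.06,.13,.145]),"pivot?",)
E
python3 fit.py
```

```text
[0.5629 0.0564 0.2176 0.8949]
[[1.3, -1.3], [1.8, 0.0], [-1.2, -0.1], [-0.9, 0.1], [-1.4, -0.5], [1.8, -2.4], [1.8, -1.1], [-0.1, 0.6], [-0.3, -0.5], [-0.2, 0.5], [-1.4, 0.2], [-0.6, 0.3], [1.3, -1.7]]
handle [ 0.59096925 -0.07051974  0.143     ] [[348.58616458 206.82430016]] [[326.74238952 204.59608643]]
lid edge [[0.52013155 0.18009788 0.23861714]] hinge [[0.59343402 0.19630216 0.145     ]] pivot?
```

View pics/top0.png

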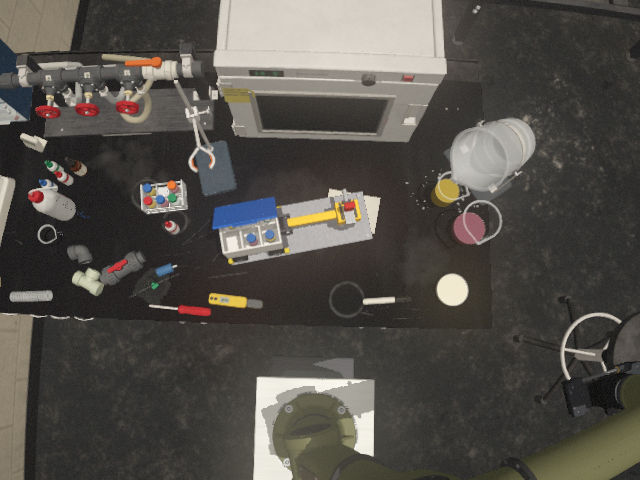

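View pics/scene0.png

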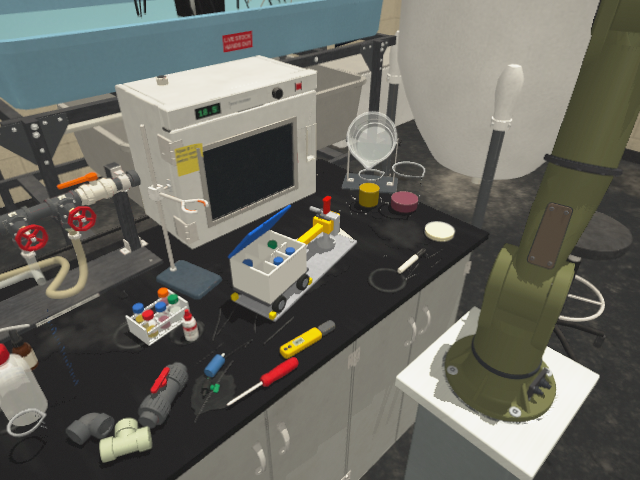

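send_rows([
  [0, 36, -17, -10, 0, 0, 0],
  [0, 36, -17, -10, 0, 0, 0],
  [0, 36, -17, -10, 0, 0, 0],
  [0, 36, -17, -10, 0, 0, 0],
  [0, 36, -17, -10, 0, 0, 0],
  [0, 36, -17, -10, 0, 0, 0],
  [0, 36, -17, -10, 0, 0, 0],
  [0, 36, -17, -10, 0, 0, 0],
  [0, 36, -17, -10, 0, 0, 0],
  [0, 36, -17, -10, 0, 0, 0],
  [0, 36, -17, 0, 0, 0, 0],
], grip_force=30)

```text
time_s: 2.1
tool_pos: [0.4977, -0.3529, 0.3246]
tool_rot: [179.8, -0.1, 14.0]
force: [-0.4, 0.1, 0.2]
grip_width: 0.007
```

send_rows([
  [0, 14.6, -42.6, 2, 0, 0, 0],
  [0, 14.6, -42.6, 2, 0, 0, 0],
  [0, 14.6, -42.6, 2, 0, 0, 0],
  [0, 14.6, -42.6, 2, 0, 0, 0],
  [0, 14.6, -42.6, 2, 0, 0, 0],
  [0, 14.6, -42.6, 2, 0, 0, 0],
  [0, 14.6, -42.6, 2, 0, 0, 0],
  [0, 14.6, -42.6, 2, 0, 0, 0],
  [0, 14.6, -42.6, 2, 0, 0, 0],
  [0, 14.6, -42.6, 2, 0, 0, 0],
  [0, 14.6, -42.6, 2, 0, 0, 0],
  [0, 14.6, -42.6, 2, 0, 0, -0.025],
])

```text
time_s: 3.3
tool_pos: [0.5426, 0.1862, 0.2988]
tool_rot: [180.0, -0.0, 15.4]
force: [0.7, -0.0, -0.2]
grip_width: 0.0004
```

```bash
python3 - <<'E'
from cell import env
import cv2,numpy as np
o=env.get_obs(); print(o["tool_pos"],o["tool_rot"],o["force"],o["qpos"])
a=env.read_camera("wrist"); b=env.read_camera("scene")[130:310,190:390]
b=cv2.resize(b,None,fx=2.4,fy=2.4); a=cv2.resize(a,(432*640//480*3//4,432)); cv2.imwrite("pics/lid1.png",np.hstack([a[:432],cv2.resize(b,(a.shape[1]*10//10-60,432))])[...,::-1][:, :800])
E
```

```text
[0.54264519 0.18619817 0.29879972] [ 1.79962201e+02 -4.79574350e-02  1.53927366e+01] [ 0.72677661 -0.03079342 -0.17336229] [  16.10916201   11.29488822  -43.5945291    86.20493889    7.83197498
   85.5661073  -102.13719834]
```

View pics/lid1.png

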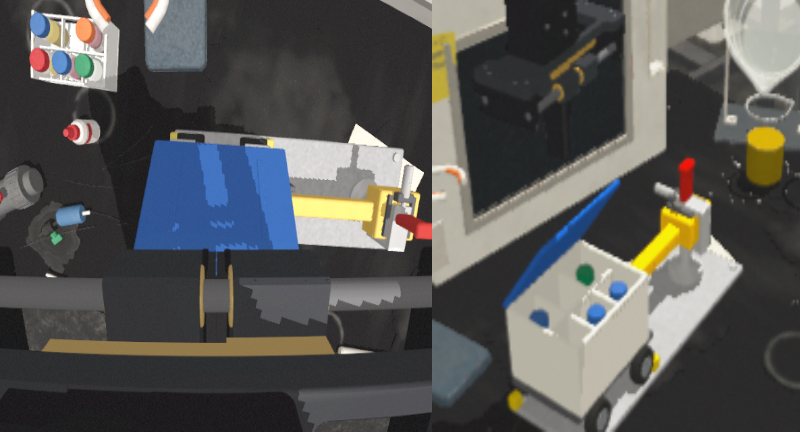

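```bash
python3 - <<'E'
from cell import env
from h import *
p=[0.5629,0.0564,0.2176]
c=env.get_calibration("wrist")
for a in (.85,.9,.95,1.0): print(a,proj(c,d2w(p,[lidpt(a,.078),lidpt(a,-.078),lidpt(a,.078,0),lidpt(a,-.078,0)])).round(0).tolist(), d2w(p,lidpt(a,0)).round(4))
print(proj(c,d2w(p,[0,-.13,.164])))
E
```

```text
0.85 [[206.0, 291.0], [454.0, 306.0], [237.0, 155.0], [432.0, 168.0]] [[0.5161 0.1792 0.2352]]
0.9 [[204.0, 286.0], [457.0, 302.0], [237.0, 155.0], [432.0, 168.0]] [[0.5206 0.1802 0.239 ]]
0.95 [[202.0, 281.0], [461.0, 297.0], [237.0, 155.0], [432.0, 168.0]] [[0.5253 0.1812 0.2426]]
1.0 [[200.0, 275.0], [464.0, 291.0], [237.0, 155.0], [432.0, 168.0]] [[0.5301 0.1823 0.246 ]]
[[639.90788538 259.86593216]]
```

send_rows([
  [0, 0, 0, 20, 0, 0, 0],
  [0, 0, 0, 20, 0, 0, 0],
  [0, 0, 0, 15, 0, 0, 0],
  [0, 0, 0, 10, 0, 0, 0],
  [0, 0, 0, 10, 0, 0, 0],
  [0, -5, 0, 5, 0, 0, 0],
  [0, -5, 0, 5, 0, 0, 0],
  [0, -4, 0, 5, 0, 0, 0],
])

```text
time_s: 4.2
tool_pos: [0.5289, 0.1811, 0.2088]
tool_rot: [180.0, -0.1, 15.4]
force: [0.0, 1.1, 1.3]
grip_width: 0.0004
```

send_rows([
  [0, -4, 0, 5, 0, 0, 0],
  [0, -4, 0, 5, 0, 0, 0],
  [0, -3, 0, 6, 0, 0, 0],
  [0, -3, 0, 6, 0, 0, 0],
  [0, -3, 0, 6, 0, 0, 0],
  [0, -2, 0, 6, 0, 0, 0],
  [0, -2, 0, 6, 0, 0, 0],
  [0, -1, 0, 6, 0, 0, 0],
  [0, -1, 0, 6, 0, 0, 0],
  [0, 0, 0, 5, 0, 0, 0],
])

```text
time_s: 5.2
tool_pos: [0.5067, 0.1746, 0.1508]
tool_rot: [180.0, 0.0, 15.4]
force: [-0.7, 0.1, 0.5]
grip_width: 0.0004
```

send_rows([
  [0, -2, 0, 3, 0, 0, 0],
  [0, -2, 0, 2, 0, 0, 0],
  [0, 0, 0, 2, 0, 0, 0],
  [0, 0, 0, 1, 0, 0, 0],
  [0, 0, 0, 0, 0, 0, 0],
])

```text
time_s: 5.7
tool_pos: [0.503, 0.1737, 0.1453]
tool_rot: [179.9, 0.0, 15.4]
force: [-4.2, -2.2, 11.8]
grip_width: 0.0003
```

```bash
python3 - <<'E'
from cell import env
import cv2,numpy as np
o=env.get_obs(); print(o["tool_pos"],o["force"])
b=env.read_camera("scene")[170:330,200:400]; cv2.imwrite("pics/lid2.png",cv2.resize(b,None,fx=4,fy=3.7)[...,::-1])
E
```

```text
[0.50304356 0.17373039 0.14527485] [-4.23092537 -2.19254051 11.78825487]
```

View pics/lid2.png

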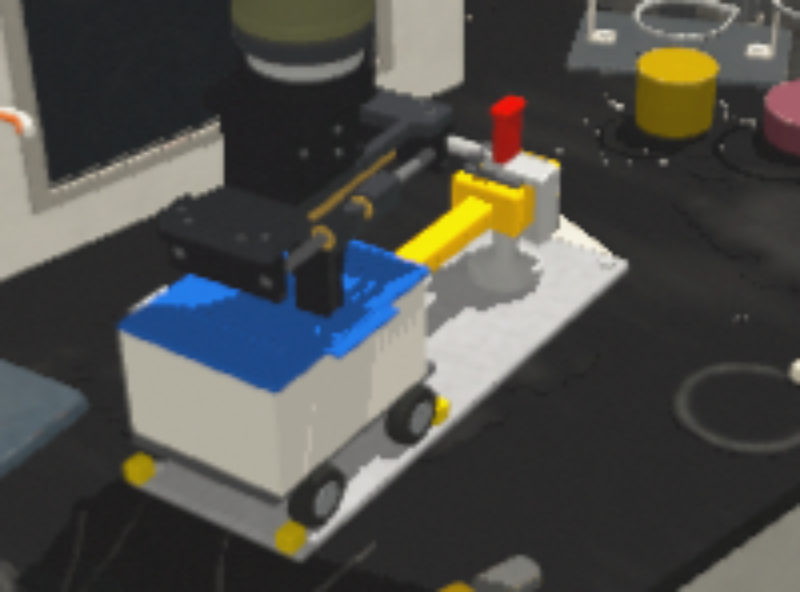

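send_rows([
  [0, 0, 0, -20, 0, 0, 0],
  [0, 0, 0, -40, 0, 0, 0],
  [50, 0, 0, -35, 0, 0, -0.138],
  [50, 0, 0, -30, 0, 0, -0.138],
  [50, 0, 0, 0, 0, 0, -0.138],
  [50, 0, 0, 0, 0, 0, -0.138],
  [50, 0, 0, 0, 0, 0, -0.138],
  [50, 0, 0, 0, 0, 0, -0.138],
  [50, 0, 0, 0, 0, 0, -0.138],
  [50, 0, 0, 0, 0, 0, -0.138],
  [50, 0, 0, 0, 0, 0, -0.138],
  [50, 0, 0, 0, 0, 0, -0.138],
])

```text
time_s: 6.95
tool_pos: [0.503, 0.1737, 0.2684]
tool_rot: [-180.0, 0.0, 94.8]
force: [-0.4, 0.3, 0.0]
grip_width: 0.05
```

send_rows([
  [50, -36, 9.6, 0, 0, 0, 0],
  [50, -36, 9.6, 0, 0, 0, 0],
  [50, -36, 9.6, 0, 0, 0, 0],
  [50, -36, 9.6, 0, 0, 0, 0],
  [50, -36, 9.6, 0, 0, 0, 0],
  [50, -36, 9.6, 0, 0, 0, 0],
  [50, -36, 9.6, 0, 0, 0, -0.134],
  [50, 0, 0, 0, 0, 0, 0],
])

```text
time_s: 7.75
tool_pos: [0.5903, -0.08, 0.2673]
tool_rot: [-179.9, 0.1, 101.7]
force: [-0.2, 0.4, -0.4]
grip_width: 0.0498
```

```bash
python3 - <<'E'
from cell import env
from h import *
o=env.get_obs(); print(o["tool_pos"],o["tool_rot"],o["qpos"])
p=[0.5629,0.0564,0.2176]
for n in ("wrist","scene","top"):
    a=env.read_camera(n); c=env.get_calibration(n)
    print(n,proj(c,d2w(p,[[0,-.13,.143],[0,-.13,.164],[0,-.13,.115]])).round(1).tolist())
    if n=="wrist": cv2.imwrite("pics/w2.png",a[...,::-1])
    for r in env.regions_of(n,"latch_handle")[:1]: print(r["confidence"],r["rect"],np.argwhere(r["region"]).mean(0)[::-1])
E
```

```text
[ 0.59032405 -0.08002409  0.26730093] [-1.79911073e+02  1.21914002e-01  1.01736742e+02] [ 38.01960224  14.37533403 -39.48612721  86.18092844   9.29451544
  82.78949374   9.97470395]
wrist [[323.8, 226.5], [324.0, 233.0], [323.5, 219.1]]
0.75 [277.8, 192.2, 347.1, 247.5] [310.73170732 217.23728814]
scene [[326.7, 204.6], [326.9, 198.0], [326.6, 213.2]]
0.7 [324.3, 198.4, 341.2, 237.1] [330.48070175 214.80701754]
top [[348.6, 206.8], [349.3, 204.8], [347.7, 209.5]]
```

View pics/w2.png

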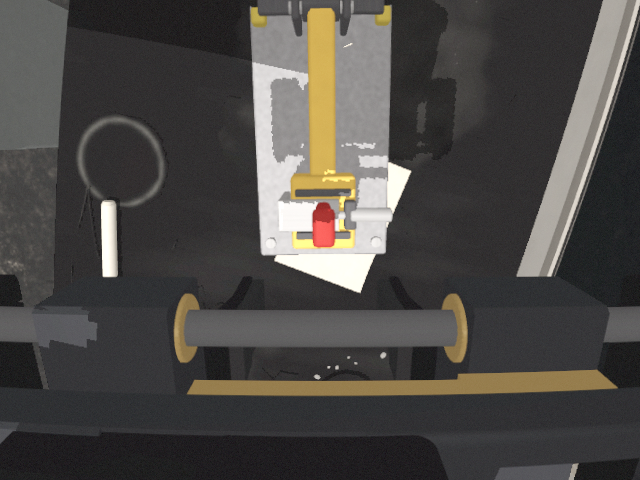

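send_rows([
  [50, 9, 2.5, 20, 0, 0, 0],
  [50, 0, 0, 30, 0, 0, 0],
  [50, 0, 0, 30, 0, 0, 0],
  [50, 0, 0, 25, 0, 0, 0],
  [50, 0, 0, 20, 0, 0, 0],
  [50, 0, 0, 12, 0, 0, 0],
  [50, 0, 0, 5, 0, 0, 0],
  [50, 0, 0, 0, 0, 0, 0],
])

```text
time_s: 8.85
tool_pos: [0.5903, -0.0625, 0.1266]
tool_rot: [-180.0, 0.0, 102.2]
force: [-0.2, 0.4, -0.9]
grip_width: 0.05
```

send_rows([
  [50, -8, 0, 1, 0, 0, 0],
  [50, 0, 0, 0, 0, 0, 0],
  [30, 0, 0, 0, 0, 0, 0],
  [5, 0, 0, 0, 0, 0, 0],
  [5, 0, 0, 0, 0, 0, 0],
  [5, 0, 0, 0, 0, 0, 0],
  [5, 0, 0, 0, 0, 0, 0],
], grip_force=40)

```text
time_s: 9.55
tool_pos: [0.5919, -0.0707, 0.1256]
tool_rot: [-180.0, 0.0, 102.2]
force: [-4.5, -1.6, 1.2]
grip_width: 0.0179
```

send_rows([
  [5, 0, 0, 0, 0, 0, 0],
  [5, 0, 0, 0, 0, 0, 0],
  [5, 0, 0, 0, 0, 0, 0],
])

```text
time_s: 9.85
tool_pos: [0.5907, -0.0709, 0.1255]
tool_rot: [-179.8, 0.0, 102.1]
force: [-5.4, -0.9, 4.6]
grip_width: 0.0146
```

```bash
python3 - <<'E'
from cell import env
import cv2,numpy as np
print(env.get_obs()["grip_width"])
b=env.read_camera("scene")[170:270,270:390]; a=env.read_camera("wrist")[150:400,180:480]
cv2.imwrite("pics/g1.png",np.vstack([cv2.resize(b,(360,300)),cv2.resize(a,(360,300))])[...,::-1])
E
```

```text
0.014592592693465163
```

View pics/g1.png

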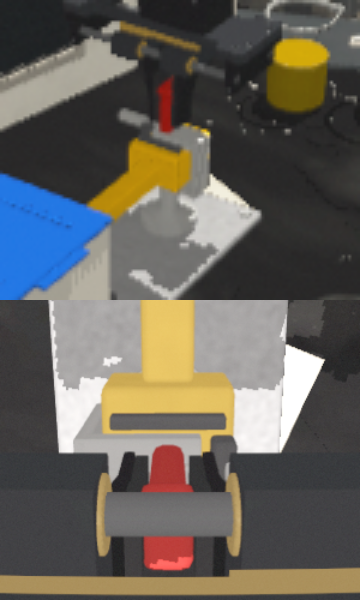

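send_rows([
  [5, 0, -2, 0, 0, 0, 0],
  [5, 0, 0, 0, 0, 0, 0],
  [5, 0, 0, 0, 0, 0, 0],
  [5, 0, 0, 0, 0, 0, 0],
])

```text
time_s: 10.35
tool_pos: [0.5905, -0.071, 0.1255]
tool_rot: [179.9, 0.0, 102.2]
force: [1.4, 1.2, -0.8]
grip_width: 0.0145
```

send_rows([
  [5, 0, -2, 0, 0, 0, 0],
  [5, 0, -2, 0, 0, 0, 0],
  [5, 0, -3, 0, 0, 0, 0],
  [5, 0, -3, 0, 0, 0, 0],
  [5, 0, -3, 0, 0, 0, 0],
  [5, 0, -2, 0, 0, 0, 0],
  [5, 0, -1.5, 0, 0, 0, 0],
  [5, 0, 0, 0, 0, 0, 0],
  [5, 0, 0, 0, 0, 0, 0],
])

```text
time_s: 11.25
tool_pos: [0.5756, -0.074, 0.1261]
tool_rot: [179.8, 0.0, 102.2]
force: [5.8, 1.4, -3.0]
grip_width: 0.0145
```

```bash
python3 - <<'E'
from cell import env
import cv2,numpy as np
o=env.get_obs();print(o["grip_width"],o["tool_pos"],o["force"])
b=env.read_camera("scene")[170:270,270:390]; a=env.read_camera("wrist")[150:400,180:480]
cv2.imwrite("pics/g2.png",np.vstack([cv2.resize(b,(360,300)),cv2.resize(a,(360,300))])[...,::-1])
E
```

```text
0.014527396704708874 [ 0.57558921 -0.0739877   0.12610107] [ 5.78723821  1.43436538 -2.97153052]
```

View pics/g2.png

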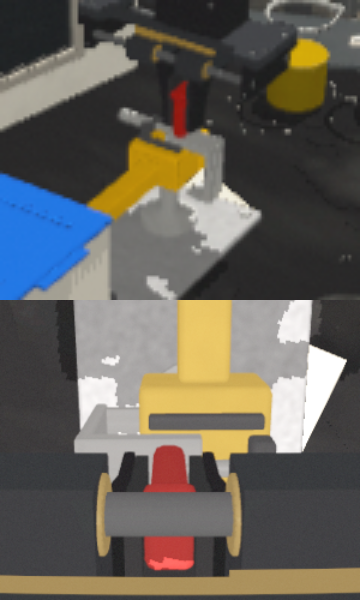

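send_rows([
  [5, 0, -1.5, 0, 0, 0, 0],
  [5, 0, 0, 0, 0, 0, 0],
  [5, 1.3, 0, -5, 0, -0.03, 0],
  [5, 1.3, 0, -5, 0, -0.03, 0],
  [5, 1.3, 0, -5, 0, -0.03, 0],
  [5, 1.3, 0, -5, 0, -0.03, 0],
  [5, 0, 0, 0, 0, 0, 0],
])

```text
time_s: 12.05
tool_pos: [0.5736, -0.0674, 0.147]
tool_rot: [179.6, 7.0, 102.3]
force: [7.7, 1.7, -2.9]
grip_width: 0.0148
```

send_rows([
  [5, 1.3, 0, -5, 0, -0.03, 0],
  [5, 1.3, 0, -5, 0, -0.03, 0],
  [5, 1.3, 0, -5, 0, -0.03, 0],
  [5, 1.3, 0, -5, 0, -0.03, 0],
  [5, 1.3, 0, -5, 0, -0.03, 0],
  [5, 1.3, 0, -5, 0, -0.03, 0],
  [5, 1.3, 0, -5, 0, -0.03, 0],
  [5, 1.3, 0, -5, 0, -0.03, 0],
  [5, 1.3, 0, -5, 0, -0.03, 0],
  [5, 0, 0, 0, 0, 0, 0],
  [5, 0, 0, 0, 0, 0, 0],
  [5, 0, 0, 0, 0, 0, 0],
])

```text
time_s: 13.25
tool_pos: [0.568, -0.0464, 0.1862]
tool_rot: [179.8, 22.3, 102.2]
force: [7.2, 1.3, -4.0]
grip_width: 0.0147
```

```bash
python3 - <<'E'
from cell import env
import cv2,numpy as np
o=env.get_obs();print(o["grip_width"],o["tool_pos"],o["force"],np.abs(o["joint_velocities"]).max())
b=env.read_camera("scene")[150:310,210:410]
cv2.imwrite("pics/g3.png",cv2.resize(b,(700,560))[...,::-1])
E
```

```text
0.014732135967175604 [ 0.56800286 -0.04639092  0.18622169] [ 7.18342794  1.31634227 -4.00869861] 0.16373573026694002
```

View pics/g3.png

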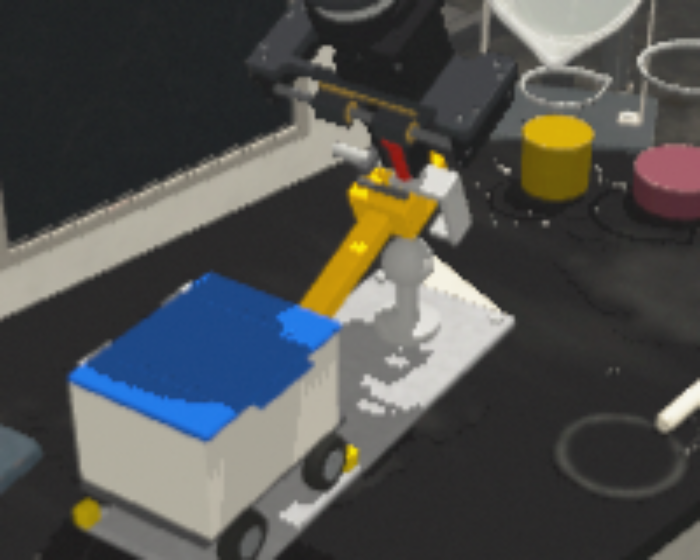

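```bash
python3 -c "
from cell import env
o=env.get_obs();print(o['tool_pos'],o['force'],o['grip_width']);print(env.sign_off())"
```

```text
[ 0.5679968  -0.04645348  0.18619222] [ 7.41420131  1.41493138 -3.37816835] 0.014946053665435582
the job is handed in; nothing more can be done
None
```

I shut the lid, pulled the latch and lifted the drawbar. I handed the job in at about 13.3 s with the gripper still holding the drawbar up. The hand-in gives no verdict, so these are my own last checks:

- **Lid:** I pressed it down with about 12 N. The fingertips stopped at 145 mm, which is the height of a shut lid. The last picture shows it flat on the rim.
- **Latch:** I pulled it about 15.5 mm while the drawbar was down, then commanded another 1.5 mm before lifting. The spring pulled back with 6 to 7 N.
- **Drawbar:** The gripper rose 60 mm and tilted 22°, which is about 0.39 rad of drawbar angle. The picture shows the coupler clear of the ball. The arm was still, and the force on the tool was about 8 N.
- **Bystanders:** I never steered near them, but I did not measure their positions at the end. The last picture shows only the marker's end.

One reading disagreed: the fingers stayed at 14.5 to 15 mm on a handle stated as 12 mm thick. They may be partly on its 16 mm bead, but the grip did not slip.

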